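Clear the bonding jig and hold the heat sink in it

TASK

Clear the bonding jig: put the hex standoff and the relay lying on its bed each into the bin that already holds its own kind. Then set the finned heat sink flat on the bed, fin side to the fence and one end butted against the stop block, and with one diagonal push press it firmly down on the bed and squarely against the fence at the same time. Finish while still holding that push, as the adhesive needs the pressure, and leave everything else on the bench where it is.

Things in the scene. Friction and masses are not known exactly. Their poses are not given: they have to be found in the camera images.
- jig: Fixed bonding jig, bare aluminium. Bed plate 150 x 260 mm, 12 mm thick; origin under the centre of the bed, on the table; z up. Its x axis points squarely to the fence, which runs along y on the far (+x) edge of the bed; the stop block is near its +y end. The jig's place and yaw differ from run to run.
- bed: The jig's flat bed plate, 150 x 260 x 12 mm; same origin and axes as the jig; its top is 12 mm above the origin.
- fence: The jig's fence bar, rigid, 15 mm thick, 260 mm long, rising 22 mm above the bed's top; same origin and axes as the jig; its upright working face is the plane x = +60 mm.
- fence_face (a point): Point at the foot of the fence's working face, on the bed's top surface, midway along the fence; axes as the jig (x points into the fence).
- stop: Steel stop block screwed fast on the bed near its +y end, 80 mm along the jig's x, 18 mm thick along y, 20 mm high plus two 4 mm screw heads; origin at the centre of its underside (on the bed's top), axes as the jig. It reaches from 2 mm short of the fence to 82 mm from it. Its distance along the fence differs from run to run.
- stop_face (a point): Middle of the stop's working face, 9 mm to the -y side of its centre, at the height of the bed's top; axes as the jig. The heat sink's +y end is to touch this face plane.
- heatsink: Finned black heat sink, 0.16 kg, on the table. Base 50 (x) x 76 (y) x 9 mm. Four fins 21 mm tall run along y on the +x half: a block from x = +1 to +25 mm, grippable across x; 30 mm high overall. The -x half is a bare ledge 26 mm wide, 9 mm above the underside. Origin: centre of the underside, z up. Starts with +x roughly away from the robot; must end with its axes along the jig's.
- sink_back (a point): Point on the heat sink: lower edge of its fin-side (+x) face, mid-length (25 mm from the origin along x). This face goes against the fence.
- sink_end (a point): Point on the heat sink: lower edge of its +y end, 38 mm from the origin along y. This end goes against the stop.
- sink_corner (a point): Point on the heat sink at mid-length in the inside corner where the top of the ledge meets the first fin (1 mm from the origin along x, 9 mm up): a finger pushing into this corner pushes both down and towards the fence.
- standoff: Loose hexagonal brass standoff lying on the bed, 50 mm long along its x, 12 mm across flats (13.9 mm across corners), 45 g; origin midway along its underside.
- relay: Loose black box-shaped relay standing on the bed, 29 (x) x 13 (y) x 17 mm high, 20 g; origin at the centre of its underside.
- bin_standoffs: Fixed open white bin, 110 (x) x 100 (y) x 40 mm high, walls 3 mm, with two brass standoffs fixed to its floor in the -x half (12 mm high); origin at the centre of its underside. The standoff goes here. The two bins swap places.
- bin_relays: Fixed open white bin of the same size, with three relays fixed to its floor along the -x wall (17 mm high); origin at the centre of its underside. The relay goes here.
- screwdriver: Bystander: screwdriver 170 mm long, lying between the robot and the jig; origin midway. Leave alone.
- board: Bystander: yellow circuit board 90 x 130 mm, about 12 mm high with its parts, flat on the table at the left front; origin at its centre. Leave alone.
- reel: Bystander: white empty reel, 56 mm across, 40 mm high, standing to the right of the jig; origin under its centre. Leave alone.
- meter: Bystander: grey hand-held meter 140 x 72 x 43 mm, lying in front of the robot; origin under its centre. Leave alone.
- jar: Bystander: amber glass jar, 44 mm across, 60 mm high, beyond the jig; origin under its centre. Leave alone.
- tape: Bystander: black ring of a tape roll, 68 mm across, 19 mm high, beyond the bins and the heat sink; origin under its centre. Leave alone.

How it is judged:
By the outcome, as a careful person would: the job done as asked, in the order asked, and still so for the second after the job is handed in, while the arm keeps its last pose, push and grip.
It also fails if it takes over 72 s, if anything falls off the work surface, if the arm or the gripper's body presses on something with over 40 N, if the wrist force passes 120 N, or if a joint passes its speed limit or range.

ROBOT

A 6-joint arm with a two-finger parallel gripper is mounted at the origin on the work surface. World frame = base frame: x ahead of the robot, y to its left, z up, the work surface at z = 0. Lengths are in m, angles in rad, forces in N, time in s.
With the tool pointing down it reaches from about 0.35 to 0.725 m from the base axis. Payload 6 kg.
Tool frame: the origin (TCP) lies at the very end of the fingers, on their centre line; the grasp point (between the pads) lies 19 mm behind it (bot.grasp_offset is the distance from the TCP to the grasp point, in m); z points along the fingers, y is the line along which they close (so a half turn about z gives the same grasp; the last joint's range is limited). The gripper opens to 85 mm and grips with 20 to 120 N. Pads are 22 mm wide; open, the fingers measure 114 mm over their backs; the gripper's body (76 mm by 85 mm) begins 54 mm behind the grasp point. The pads swing forward as they close: fully open they stand 13 mm farther back than shut.
Start: joints at [1.564, 0.04, 0.085, 0, -1.615, -0.334], TCP at [0.201, 0.565, 0.204] pointing down, gripper open.
Joint ranges: [-2.56, 2.56], [-1.29, 2.01], [-1.08, 1.49], [-3.29, 1.98], [-2.81, -0.18], [-2.99, 2.99]. Speed limits (rad/s): [2.57, 2.57, 3.01, 3.14, 3.14, 3.14].

INTERFACE

Orientations are given as a rotation vector (axis times angle).
In Python, from station import bot, cams, workorder gives the robot as it stands.
- The arm moves only by the shell command python3 -m crank 'ROWS' [OPENING] [FORCE]. ROWS is JSON, a list of rows, each a list of 6 numbers: the shift along the tool's x, y, z in m, then the turn, a rotation vector about the tool's x, y, z in rad. A call has 1 to 20 rows; each row is the pose to reach, as a shift and turn from the pose commanded when the call began, along the tool's axes at that moment; what a row does not reach only later rows make up. A row lasts 1/10 s, in which the tool goes at most 50 mm and 8.59 degrees, less where a joint would pass 70% of its speed; a pose out of reach is approached as far as the arm can. A call with a gripper value outside its range is refused whole. OPENING is the closure, from -1 (fully open) to 1 (shut), set as the call begins (- or left out, the last holds). The fingers move at their own pace and stop on an object; FORCE is the grip in N (left out, the last holds). Time passes only in rows, so rows that repeat a pose let the fingers close. It gives the time, the measured TCP pose, the force, the opening and the grip force at its end, in the units of the state.
- bot.state(): the state, without advancing time (a new reading comes with each control period).
- cams.snapshot(name): name is "scene" or "side" or "wrist"; returns a dict with "frame" (384x512x3 uint8, red, green, blue), "z_map" (384x512 float32, m along the optical axis (not along the pixel's ray), 0 where there is no reading), "intrinsics" (3x3 intrinsics, pixels), "R" (3x3) and "t" (3): a world point X has camera coordinates R X + t. Camera axes: x right, y down, z forward; pixel columns grow to the right and rows downward; lengths in m; the calibration is good to about 2 mm. A picture is of the moment at which its call begins.
- workorder.finish_job(): hands the job in; it is judged then, once.
The state is a dict: "t": time; "joint_positions": joint angles; "joint_vel": joint speeds; "effort": joint torques, N m; "position": TCP position; "tool_rot": TCP orientation; "ft_force": force on the tool from outside, world axes, zero at the start; "moment": the same for the moment, N m; "finger_gap": finger opening in m; "gripper_force": force on a finger pad.
Only numpy, scipy, OpenCV 4.12 (cv2) and the standard library are available. Lean on these libraries where they do the work, as an engineer would, in place of code of your own. Each camera call takes 0.05 s, during which the arm holds its last target. There are 200 camera calls.

## Working session

There is one attempt and no reset: what is moved stays moved. The work goes in short steps, Python scripts to look and compute and a shell command to move; the robot and the scene stay as the last step left them, time stands still between calls to the robot, and variables do not carry over. Pictures are saved under pics/ and viewed, at most 10 in all, crops included, and the job is handed in when it is done.

```bash
ls; mkdir -p pics; python3 - <<'E'
from station import bot,cams,workorder
import cv2,numpy as np
s=bot.state();print({k:np.round(v,3) for k,v in s.items()}, bot.grasp_offset)
for n in("scene","side"):
    d=cams.snapshot(n);np.savez(f"pics/{n}0.npz",**d)
    cv2.imwrite(f"pics/{n}0.png",cv2.resize(d["frame"][:,:,::-1],None,fx=1.5,fy=1.5))
    print(n,-d["R"].T@d["t"],d["R"][2],(d["z_map"]>0).mean())
E
```

```text
pics
{'t': np.float64(0.0), 'joint_positions': array([ 1.564,  0.041,  0.084, -0.   , -1.616, -0.334]), 'joint_vel': array([-0.002,  0.   ,  0.001, -0.   , -0.   ,  0.001]), 'effort': array([ 1.0000e-03, -3.6820e+01,  3.4741e+01,  6.9320e+00, -5.0000e-03,
       -0.0000e+00]), 'position': array([0.2  , 0.565, 0.203]), 'tool_rot': array([ 3.094, -0.532, -0.   ]), 'ft_force': array([-0.271, -0.082,  1.21 ]), 'moment': array([-0.022,  0.037, -0.015]), 'gripper_force': np.float64(0.0), 'finger_gap': np.float64(0.085)} 0.0187
scene [0.99087674 0.77824643 0.75197245] [-0.39522693 -0.67772728 -0.62006565] 0.9958445231119791
side [ 0.29562313 -0.68098034  0.92325484] [ 0.2066198   0.61782042 -0.75868715] 0.9958597819010416
```

View pics/scene0.png

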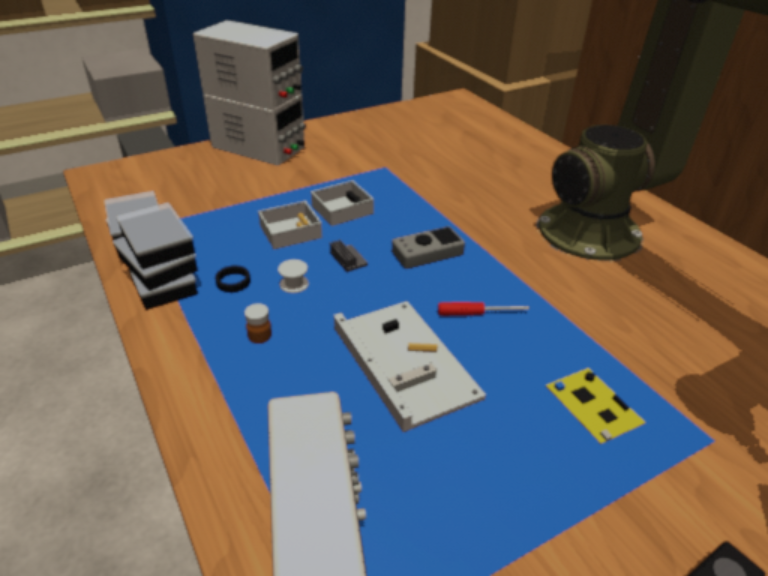

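View pics/side0.png

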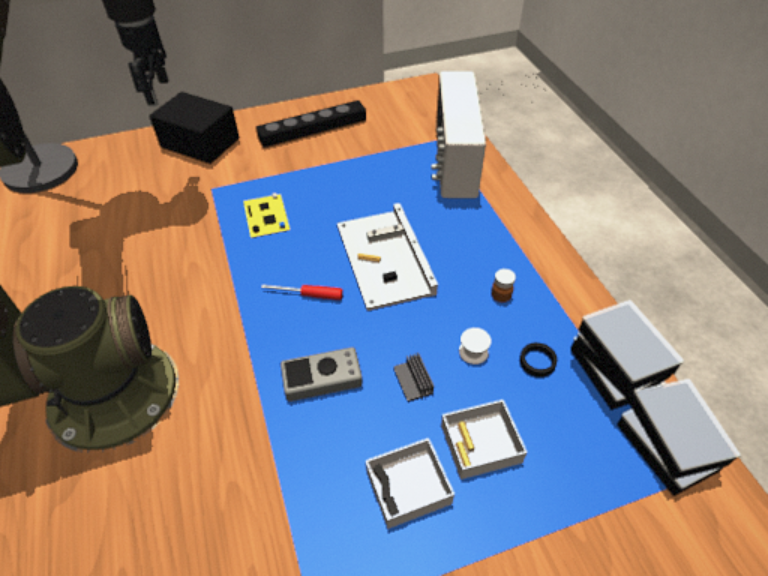

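The side view (1.5x pixels) shows the jig around (388,257), with the standoff at (369,257), the relay at (390,276) and the stop at (384,233). The heat sink is at (413,377), the standoff bin at (484,438) and the relay bin at (410,482). I'll measure these from depth and colour.

```bash
cat > h.py <<'E'
import numpy as np,cv2
from scipy.spatial.transform import Rotation as Rot
def world(d):
    v,u=np.mgrid[0:d["z_map"].shape[0],0:d["z_map"].shape[1]]
    K=d["intrinsics"];z=d["z_map"]
    c=np.stack([(u-K[0,2])/K[0,0]*z,(v-K[1,2])/K[1,1]*z,z],-1)
    return (c-d["t"])@d["R"]
def rect(P):
    r=cv2.minAreaRect((P[:,:2]*1000).astype(np.float32));b=cv2.boxPoints(r)
    e=b[1]-b[0];f=b[2]-b[1]
    if np.hypot(*f)>np.hypot(*e): e,f=f,e
    return np.round(r[0],1),"long %.1f short %.1f longdir %.1f deg"%(np.hypot(*e),np.hypot(*f),np.degrees(np.arctan2(e[1],e[0])))
E
python3 - <<'E'
from h import *
for n in("side","scene"):
    d=dict(np.load(f"pics/{n}0.npz"));W=world(d);hsv=cv2.cvtColor(d["frame"],cv2.COLOR_RGB2HSV)
    z=W[...,2];X=W[...,0];Y=W[...,1]
    blue=(hsv[...,0]>95)&(hsv[...,0]<125)&(hsv[...,1]>120)
    print(n,"table z",np.median(z[blue&(X>.2)&(X<.8)]))
    m=((z>.006)&(X>.2)&(X<.85)&(Y>-.6)&(Y<.6)&~blue).astype(np.uint8)
    k,l,st,_=cv2.connectedComponentsWithStats(m)
    for i in range(1,k):
        if st[i,4]>60:
            P=W[l==i];print(st[i],*rect(P),"z90 %.3f"%np.percentile(P[:,2],95),np.median(hsv[l==i],0))
E
```

```text
side table z -0.00014576646790444647
[ 84   0  24  53 617] [224.7 553.5] long 84.3 short 38.7 longdir 75.6 deg z90 0.448 [75. 39. 21.]
[ 287   56   37   76 1768] [804.2 392.7] long 273.8 short 91.6 longdir -90.0 deg z90 0.165 [ 19.  34. 109.]
[ 225  136   67   71 2859] [574.4 152.6] long 266.9 short 151.0 longdir 87.5 deg z90 0.033 [ 60.   4. 242.]
[328 180  15  22 265] [765.8 -28.8] long 41.1 short 40.7 longdir -5.9 deg z90 0.061 [ 15.  56. 101.]
[174 190  54  10 256] [380. 111.] long 169.1 short 24.6 longdir -27.8 deg z90 0.026 [  2. 195. 206.]
[ 381  207   82  124 3183] [ 832.3 -343.4] long 304.4 short 35.7 longdir -89.9 deg z90 0.125 [101.  26.  55.]
[307 219  20  20 303] [ 654.6 -136.3] long 55.1 short 53.8 longdir -12.8 deg z90 0.042 [ 80.   4. 242.]
[347 229  24  22 229] [ 756.2 -199.5] long 65.6 short 65.2 longdir 83.7 deg z90 0.021 [23. 63. 35.]
[ 187  232   54   36 1387] [ 366.9 -100.6] long 138.5 short 73.1 longdir -5.8 deg z90 0.042 [ 23.  24. 109.]
[263 235  26  32 488] [ 522.5 -159.2] long 77.8 short 50.7 longdir 89.6 deg z90 0.031 [14. 17. 97.]
[ 294  267   57   52 108
[... 751 characters left out ...]
] [ 656.9 -134.4] long 56.2 short 52.0 longdir 66.4 deg z90 0.044 [ 37.  13. 174.]
[144 178  22  16 164] [ 759.4 -192.8] long 64.7 short 60.5 longdir 89.7 deg z90 0.021 [111.  36.  15.]
[ 222  201  101   86 4544] [573.8 153.6] long 263.8 short 156.5 longdir 87.1 deg z90 0.036 [ 36.  13. 183.]
[292 201  60   9 333] [383.6 117.3] long 168.1 short 23.1 longdir -24.7 deg z90 0.028 [  2. 206. 153.]
[163 202  18  27 380] [752.7 -34.9] long 85.1 short 39.6 longdir 40.5 deg z90 0.063 [15. 76. 93.]
[381 257  16  12  90] [361.6 358.8] long 34.8 short 32.9 longdir -19.1 deg z90 0.009 [25. 78. 37.]
[ 179  261   65  123 3299] [806.4 389.8] long 251.7 short 87.2 longdir 90.0 deg z90 0.167 [ 60.   6. 183.]
```

```bash
python3 - <<'E'
from h import *
for n in("side","scene"):
    d=dict(np.load(f"pics/{n}0.npz"));W=world(d);hsv=cv2.cvtColor(d["frame"],cv2.COLOR_RGB2HSV)
    z=W[...,2];c=np.array([.574,.153]);a=np.radians(-2.7)
    J=(W[...,:2]-c)@np.array([[np.cos(a),-np.sin(a)],[np.sin(a),np.cos(a)]])
    inb=(abs(J[...,0])<.08)&(abs(J[...,1])<.135)
    print(n,"bed z",np.median(z[inb&(z<.018)&(z>.006)]))
    F=inb&(z>.029)&(J[...,0]>.05)&(hsv[...,2]>60);print("fence top",*rect(W[F]),np.median(z[F]))
    P=W[F];b=np.polyfit(P[:,1],P[:,0],1);print(" fence yaw",-np.degrees(np.arctan(b[0])))
    S=inb&(z>.0255)&(J[...,0]<.053)&(J[...,1]>0)
    k,l,st,_=cv2.connectedComponentsWithStats(S.astype(np.uint8));i=1+st[1:,4].argmax();print("stop",st[i,4],*rect(W[l==i]),"jig",np.median(J[l==i],0))
    for nm,m in(("standoff",inb&(hsv[...,1]>90)&(hsv[...,0]<30)&(z>.017)),("relay",inb&(hsv[...,2]<70)&(z>.02)&(J[...,1]<.03))):
        k,l,st,_=cv2.connectedComponentsWithStats(m.astype(np.uint8));i=1+st[1:,4].argmax();P=W[l==i]
        print(nm,st[i],*rect(P),"ztop %.4f"%np.percentile(P[:,2],90),"jig",np.median(J[l==i],0))
    H=(z>.026)&(abs(W[...,0]-.53)<.06)&(abs(W[...,1]+.158)<.06);print("fins",*rect(W[H]),np.percentile(z[H],90))
    L=(z>.005)&(z<.013)&(abs(W[...,0]-.52)<.06)&(abs(W[...,1]+.158)<.06)&(hsv[...,1]<100);print("ledge",*rect(W[L]))
E
```

```text
side bed z 0.011114554335472511
fence top [637.1 147.1] long 258.4 short 25.0 longdir 87.4 deg 0.03281973678886477
 fence yaw -2.2948130409155105
stop 111 [591.3 205.3] long 74.6 short 20.5 longdir -3.5 deg jig [0.01496073 0.0505302 ]
standoff [239 169  15   6  51] [539.5 147.2] long 45.7 short 15.0 longdir -28.0 deg ztop 0.0246 jig [-0.03431646 -0.00690257]
relay [256 181   9   6  37] [561.9  77.4] long 25.0 short 12.0 longdir 3.7 deg ztop 0.0303 jig [-0.00831762 -0.07698903]
fins [ 535.5 -159. ] long 77.7 short 25.2 longdir -88.9 deg 0.03137693204155096
ledge [ 521.8 -159.4] long 76.2 short 48.0 longdir -88.7 deg
scene bed z 0.013154124788197448
fence top [638.1 151.3] long 260.8 short 26.6 longdir 87.7 deg 0.034883403401535645
 fence yaw -2.2458145564625527
stop 224 [592.2 208.3] long 74.7 short 21.6 longdir -1.3 deg jig [0.01675751 0.05962971]
standoff [272 229  19   5  80] [541.7 154.4] long 46.1 short 10.8 longdir -29.0 deg ztop 0.0265 jig [-3.26573820e-02 -3.22081744e-05]
relay [255 214  11   7  47] [564.5  86.1] long 28.0 short 9.2 longdir -1.1 deg ztop 0.0311 jig [-0.00491384 -0.06602753]
fins [ 536.7 -156.2] long 80.0 short 26.1 longdir 89.6 deg 0.03300475385069765
ledge [ 523.9 -154.7] long 76.6 short 50.0 longdir -89.0 deg
```

```bash
cat >> h.py <<'E'
def row(x,y,z,psi,tilt=0):
    """row from the present pose to TCP x,y,z (mm), tool down with its x axis at psi deg; tilt about the tool's y"""
    from station import bot
    s=bot.state();R0=Rot.from_rotvec(s["tool_rot"]);p=np.array(s["position"])
    Rt=Rot.from_euler("z",psi,degrees=True)*Rot.from_euler("x",180,degrees=True)*Rot.from_euler("y",tilt,degrees=True)
    sh=R0.inv().apply(np.array([x,y,z])/1000-p);rv=(R0.inv()*Rt).as_rotvec()
    print("pos",np.round(p*1000,1),"F",np.round(s["ft_force"],1),"gap %.1f gf %.0f t %.2f"%(s["finger_gap"]*1e3,s["gripper_force"],s["t"]),
     "\nROW",np.round(sh,4).tolist()+np.round(rv,4).tolist(),"n>=%.1f"%max(np.linalg.norm(sh)/.05,np.degrees(np.linalg.norm(rv))/8.59))
E
python3 -c "
from h import *
row(530,115,220,-28.5)"
```

```text
pos [200.4 565.2 203.3] F [-0.   0.4 -0.7] gap 85.7 gf 0 t 0.10 
ROW [0.4611, 0.3142, -0.0161, 0.0016, -0.0003, 0.1567] n>=11.2
```

```bash
R='[0.461,0.314,-0.016,0,0,0.157]'; python3 -m crank '[[0.461,0.314,-0.016,0,0,0.157],[0.461,0.314,-0.016,0,0,0.157],[0.461,0.314,-0.016,0,0,0.157],[0.461,0.314,-0.016,0,0,0.157],[0.461,0.314,-0.016,0,0,0.157],[0.461,0.314,-0.016,0,0,0.157],[0.461,0.314,-0.016,0,0,0.157],[0.461,0.314,-0.016,0,0,0.157],[0.461,0.314,-0.016,0,0,0.157],[0.461,0.314,-0.016,0,0,0.157],[0.461,0.314,-0.016,0,0,0.157],[0.461,0.314,-0.016,0,0,0.157],[0.461,0.314,-0.016,0,0,0.157],[0.461,0.314,-0.016,0,0,0.157],[0.461,0.314,-0.016,0,0,0.157]]' 0.1
python3 - <<'E'
from h import *
from station import cams
row(530,115,220,-28.5)
d=cams.snapshot("wrist");np.savez("pics/w1.npz",**d);cv2.imwrite("pics/w1.png",d["frame"][:,:,::-1])
W=world(d);print(-d["R"].T@d["t"],np.median(W[...,2]))
E
```

```text
t: 1.6
position: [0.5295, 0.1167, 0.2202]
tool_rot: [-3.045, 0.771, 0.0]
ft_force: [-0.1, 0.1, 0.2]
finger_gap: 0.0383
gripper_force: 0.0
pos [529.5 116.7 220.2] F [-0.1  0.1  0.2] gap 38.3 gf 0 t 1.60 
ROW [0.0013, 0.0013, 0.0002, -0.0002, 0.0001, 0.0016] n>=0.0
[0.59353436 0.08190505 0.39050461] 0.001947808325509818
```

View pics/w1.png

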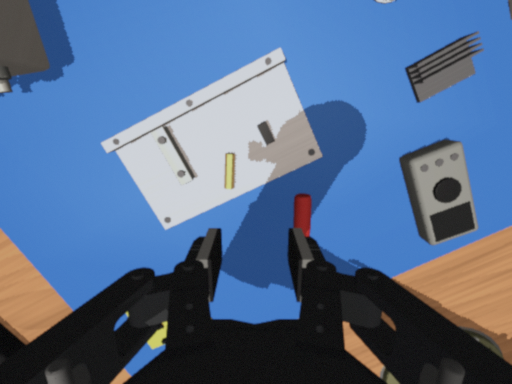

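The wrist view shows the whole jig: fence along the upper-left edge (105,145)-(285,55), stop at (174,155), standoff at (230,170), relay at (265,132) and the sink at (443,67). I'll take measurements from it.

```bash
cat >> h.py <<'E'
def measure(d):
    W=world(d);hsv=cv2.cvtColor(d["frame"],cv2.COLOR_RGB2HSV);z=W[...,2];X=W[...,0];Y=W[...,1]
    def big(nm,m):
        k,l,st,_=cv2.connectedComponentsWithStats(m.astype(np.uint8))
        if k<2: return print(nm,"none")
        i=1+st[1:,4].argmax();P=W[l==i];print(nm,st[i,4],*rect(P),"zmed %.4f"%np.median(P[:,2]));return P
    jig=(abs(X-.574)<.11)&(abs(Y-.153)<.16)
    wh=jig&(hsv[...,1]<60)&(hsv[...,2]>60)
    big("jig all",jig&(z>.005)&(z<.05)&(hsv[...,1]<120))
    big("fence",wh&(z>.029)&(X>.615))
    big("stop",jig&(z>.026)&(X<.626)&(Y>.17))
    big("standoff",jig&(hsv[...,1]>70)&(hsv[...,0]<35)&(z>.015)&(Y>.1))
    big("relay",jig&(hsv[...,2]<70)&(z>.02)&(Y<.15))
    sk=(abs(X-.52)<.07)&(abs(Y+.157)<.07)
    big("fins",sk&(z>.024));big("sink",sk&(z>.005))
E
python3 - <<'E'
from h import *
measure(dict(np.load("pics/w1.npz")))
E
```

```text
jig all 20525 [574.7 153.5] long 260.3 short 150.3 longdir 87.4 deg zmed 0.0129
fence 2652 [642.  150.3] long 259.6 short 15.4 longdir 87.4 deg zmed 0.0346
stop 765 [590.8 207.9] long 71.0 short 18.6 longdir -2.4 deg zmed 0.0327
standoff 288 [540.  151.4] long 48.0 short 11.7 longdir -31.9 deg zmed 0.0241
relay 31527 [534.5 100.9] long 92.1 short 83.1 longdir 24.3 deg zmed 0.3281
fins 240 [ 525.1 -156.8] long 77.1 short 3.4 longdir -89.9 deg zmed 0.0301
sink 2714 [ 522.6 -157.1] long 78.4 short 50.7 longdir -89.5 deg zmed 0.0123
```

```bash
sed -i 's/(hsv\[...,2\]<70)&(z>.02)&(Y<.15)/(hsv[...,2]<70)\&(z>.02)\&(z<.05)\&(Y<.15)/' h.py; python3 - <<'E'
from h import *
measure(dict(np.load("pics/w1.npz")))
row(540,151.4,16,-31)
E
```

```text
jig all 20525 [574.7 153.5] long 260.3 short 150.3 longdir 87.4 deg zmed 0.0129
fence 2652 [642.  150.3] long 259.6 short 15.4 longdir 87.4 deg zmed 0.0346
stop 765 [590.8 207.9] long 71.0 short 18.6 longdir -2.4 deg zmed 0.0327
standoff 288 [540.  151.4] long 48.0 short 11.7 longdir -31.9 deg zmed 0.0241
relay 3 [550.2  79.7] long 2.9 short 0.6 longdir -54.9 deg zmed 0.0295
fins 240 [ 525.1 -156.8] long 77.1 short 3.4 longdir -89.9 deg zmed 0.0301
sink 2714 [ 522.6 -157.1] long 78.4 short 50.7 longdir -89.5 deg zmed 0.0123
pos [529.5 116.8 220.3] F [ 0.1 -0.5 -0.7] gap 38.3 gf 0 t 1.65 
ROW [-0.0072, -0.0354, 0.2043, -0.0003, -0.0, 0.0454] n>=4.2
```

```bash
python3 -m crank '[[-0.007,-0.035,0.05,0,0,0.045],[-0.007,-0.035,0.1,0,0,0.045],[-0.007,-0.035,0.145,0,0,0.045],[-0.007,-0.035,0.175,0,0,0.045],[-0.007,-0.035,0.195,0,0,0.045],[-0.007,-0.035,0.204,0,0,0.045],[-0.007,-0.035,0.204,0,0,0.045]]' 0.1
python3 -m crank '[[0,0,0,0,0,0],[0,0,0,0,0,0],[0,0,0,0,0,0],[0,0,0,0,0,0],[0,0,0,0,0,0]]' 1 40
python3 - <<'E'
from h import *
d=dict(np.load("pics/w1.npz"));W=world(d);hsv=cv2.cvtColor(d["frame"],cv2.COLOR_RGB2HSV);z=W[...,2]
m=(abs(W[...,0]-.563)<.035)&(abs(W[...,1]-.082)<.035)&(z>.0185)&(z<.05);print(m.sum(),rect(W[m]),np.median(z[m]),np.median(hsv[m],0))
E
```

```text
t: 2.35
position: [0.5398, 0.15, 0.0155]
tool_rot: [3.026, -0.84, -0.002]
ft_force: [-0.4, 0.3, 0.0]
finger_gap: 0.0384
gripper_force: 0.0
t: 2.85
position: [0.5408, 0.1496, 0.0166]
tool_rot: [-3.026, 0.842, -0.001]
ft_force: [0.1, 0.5, -0.3]
finger_gap: 0.0001
gripper_force: 0.0
223 (array([562.1,  82.3]), 'long 28.9 short 12.4 longdir -1.1 deg') 0.029555216433662206 [15. 17. 79.]
```

The fingers shut to zero, so the grasp missed. I'll look from the wrist.

```bash
python3 - <<'E'
from h import *
from station import cams
d=cams.snapshot("wrist");np.savez("pics/w2.npz",**d);cv2.imwrite("pics/w2.png",cv2.resize(d["frame"][60:340,100:420,::-1],None,fx=2,fy=2))
K=d["intrinsics"]
from station import bot
c=d["R"]@np.array(bot.state()["position"])+d["t"];print(K@c/c[2])
E
```

```text
[254.66384502 221.82035774   1.        ]
```

View pics/w2.png

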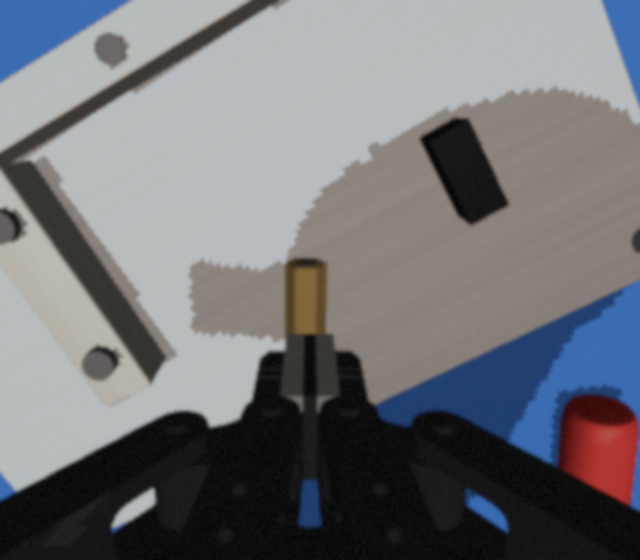

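```bash
python3 - <<'E'
from h import *
d=dict(np.load("pics/w2.npz"));W=world(d);hsv=cv2.cvtColor(d["frame"],cv2.COLOR_RGB2HSV);z=W[...,2]
m=(hsv[...,1]>70)&(hsv[...,0]<35)&(abs(W[...,0]-.54)<.05)&(abs(W[...,1]-.15)<.05)&(z<.06);print(m.sum(),rect(W[m]),np.percentile(z[m],[10,50,90]))
for v in(190,200,210,222,228,235,240,250,260): print(v,[np.round(W[v,u]*1000).astype(int).tolist() for u in (245,250,254,258,264)])
E
```

```text
729 (array([551.3, 146.4]), 'long 25.4 short 15.4 longdir -30.8 deg') [0.02015774 0.02403977 0.02532219]
190 [[563, 143, 16], [562, 140, 16], [560, 138, 16], [559, 136, 15], [556, 133, 14]]
200 [[559, 146, 22], [558, 143, 24], [557, 140, 25], [555, 138, 24], [550, 137, 13]]
210 [[554, 149, 24], [553, 146, 25], [551, 144, 24], [550, 142, 24], [544, 140, 13]]
222 [[546, 154, 22], [545, 150, 25], [544, 148, 25], [542, 146, 24], [536, 145, 13]]
228 [[553, 149, 50], [551, 146, 50], [550, 144, 50], [549, 143, 50], [547, 139, 51]]
235 [[553, 148, 60], [551, 146, 59], [550, 144, 59], [550, 142, 60], [547, 140, 59]]
240 [[552, 148, 64], [552, 146, 66], [550, 144, 64], [549, 143, 64], [548, 140, 65]]
250 [[552, 148, 75], [551, 146, 76], [550, 144, 75], [549, 143, 75], [548, 140, 75]]
260 [[553, 147, 85], [550, 147, 81], [549, 145, 82], [549, 143, 83], [549, 140, 85]]
```

```bash
python3 - <<'E'
from h import *
from station import cams,bot
p=np.array(bot.state()["position"]);o=[]
for n in("side","scene"):
    d=cams.snapshot(n);np.savez(f"pics/{n}1.npz",**d);W=world(d);z=W[...,2]
    c=d["R"]@p+d["t"];q=(d["intrinsics"]@c/c[2])[:2].astype(int);print(n,q)
    m=(abs(W[...,0]-p[0])<.03)&(abs(W[...,1]-p[1])<.03)&(z>.027)
    print(np.round(np.percentile(z[m],[0,1,3,10,30])*1000))
    o.append(cv2.resize(d["frame"][q[1]-50:q[1]+30,q[0]-40:q[0]+40,::-1],(400,400),interpolation=cv2.INTER_CUBIC))
cv2.imwrite("pics/c1.png",np.hstack(o))
E
```

```text
side [245 171]
[ 43.  51.  57.  96. 186.]
scene [280 231]
[ 27.  48.  56.  92. 154.]
```

View pics/c1.png

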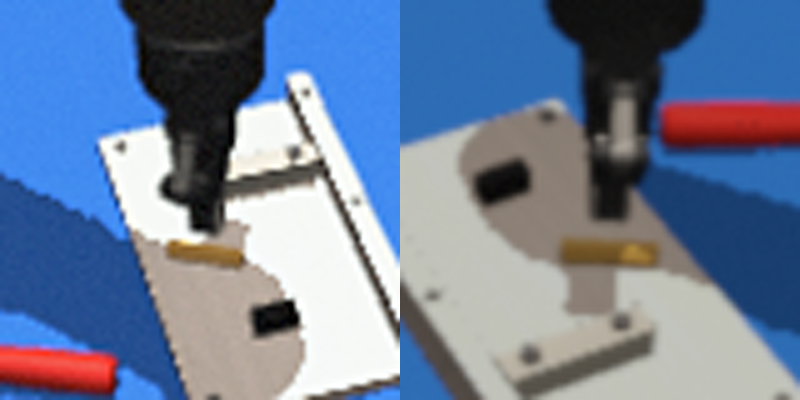

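Both views show the closed fingertips hovering about 25–30 mm above the standoff, although the reported TCP z is 16.6 mm. The real fingertips are therefore offset from the reported TCP. I'll measure that offset before acting again.

```bash
python3 - <<'E'
from h import *
from station import bot
s=bot.state();p=np.array(s["position"]);R0=Rot.from_rotvec(s["tool_rot"])
print(p*1000,np.round(s["joint_positions"],3))
for n in("side1","scene1","w2"):
    d=dict(np.load(f"pics/{n}.npz"));W=world(d);hsv=cv2.cvtColor(d["frame"],cv2.COLOR_RGB2HSV)
    T=R0.inv().apply((W-p).reshape(-1,3)).reshape(W.shape)*1000
    m=(abs(T[...,0])<40)&(abs(T[...,1])<40)&(T[...,2]<-20)&(T[...,2]>-75)
    k,l,st,_=cv2.connectedComponentsWithStats(m.astype(np.uint8));P=T[l==1+st[1:,4].argmax()]
    print(n,len(P),"tool z max",np.percentile(P[:,2],[95,98,100]).round(1))
    for a in range(-75,-20,8):
        Q=P[(P[:,2]>=a)&(P[:,2]<a+8)]
        if len(Q)>3: print("  z",a,"x",np.percentile(Q[:,0],[2,98]).round(1),"y",np.percentile(Q[:,1],[2,98]).round(1),len(Q))
E
```

```text
[540.63668434 149.49463486  16.24067382] [ 0.628 -0.003 -0.304  0.    -1.269  0.4  ]
side1 50 tool z max [-30.  -28.2 -26.9]
  z -75 x [10.  13.7] y [ 8.2 32.4] 6
  z -59 x [-4.2 11.2] y [-0.6 16.5] 10
  z -51 x [-10.   11.3] y [-0.5 16.8] 11
  z -43 x [-8.4 10.7] y [ 1.4 16.4] 16
  z -35 x [-9.7 10.6] y [-0.4 10.3] 5
scene1 64 tool z max [-32.5 -32.  -28.7]
  z -59 x [-7.9 11.4] y [-16.4  -6.7] 18
  z -51 x [-8.3 10.1] y [-16.1  -4.6] 17
  z -43 x [-9.7 10.6] y [-15.   -3.8] 20
  z -35 x [-10.    9.6] y [-9.9 -4.4] 7
w2 2358 tool z max [-36.5 -34.2 -31.9]
  z -75 x [-3.5 13.8] y [-13.4  13. ] 551
  z -67 x [-10.1  11.4] y [-6.3  6.1] 618
  z -59 x [ 6.3 11.3] y [-13.3  12.8] 435
  z -51 x [ 6.3 11.4] y [-13.1  12.9] 381
  z -43 x [ 6.4 11.3] y [-12.9  12.4] 305
  z -35 x [ 6.3 11.2] y [-10.1  11.1] 68
```

The fingertips end about 29 mm short of the reported TCP along tool z and are centred in x and y. I'll add that offset: open, go 29 mm deeper and grip.

```bash
python3 -m crank '[[0,-0.001,0,0,0,0],[0,-0.001,0,0,0,0],[0,-0.001,0,0,0,0],[0,-0.001,0,0,0,0],[-0.001,-0.001,0.01,0,0,0],[-0.001,-0.001,0.018,0,0,0],[-0.001,-0.001,0.025,0,0,0],[-0.001,-0.001,0.029,0,0,0],[-0.001,-0.001,0.029,0,0,0]]' 0.1
python3 -m crank '[[0,0,0,0,0,0],[0,0,0,0,0,0],[0,0,0,0,0,0],[0,0,0,0,0,0],[0,0,0,0,0,0],[0,0,0,0,0,0]]' 1 40
```

```text
t: 3.9
position: [0.5397, 0.1506, -0.0139]
tool_rot: [3.025, -0.842, -0.002]
ft_force: [-0.0, -0.1, -0.3]
finger_gap: 0.0382
gripper_force: 0.0
t: 4.5
position: [0.5406, 0.1511, -0.0123]
tool_rot: [-3.026, 0.842, -0.001]
ft_force: [-0.1, 0.3, 2.5]
finger_gap: 0.0114
gripper_force: 39.3
```

```bash
sed -i 's/np.array(\[x,y,z\])\/1000-p/np.array([x,y,z-29])\/1000-p/' h.py; python3 - <<'E'
from h import *
row(608,-312,110,-94)
row(608,-312,28,-94)
E
```

```text
pos [540.6 151.1 -12.3] F [-0.1  0.3  2.5] gap 11.4 gf 39 t 4.50 
ROW [0.2969, 0.3617, -0.0933, -0.0009, -0.0002, 1.098] n>=9.5
pos [540.6 151.1 -12.3] F [-0.1  0.3  2.5] gap 11.4 gf 39 t 4.50 
ROW [0.2968, 0.3617, -0.0113, -0.0009, -0.0002, 1.098] n>=9.4
```

```bash
python3 -m crank '[[0,0,-0.04,0,0,0],[0,0,-0.09,0,0,0],[0.03,0.036,-0.094,0,0,0.12],[0.06,0.072,-0.094,0,0,0.24],[0.09,0.108,-0.094,0,0,0.36],[0.12,0.145,-0.094,0,0,0.48],[0.15,0.181,-0.094,0,0,0.6],[0.18,0.217,-0.094,0,0,0.72],[0.21,0.253,-0.094,0,0,0.84],[0.24,0.29,-0.094,0,0,0.96],[0.27,0.326,-0.094,0,0,1.05],[0.297,0.362,-0.094,0,0,1.098],[0.297,0.362,-0.094,0,0,1.098],[0.297,0.362,-0.094,0,0,1.098],[0.297,0.362,-0.094,0,0,1.098]]'
python3 - <<'E'
from h import *
from station import cams
d=cams.snapshot("wrist");np.savez("pics/w3.npz",**d);W=world(d)
hsv=cv2.cvtColor(d["frame"],cv2.COLOR_RGB2HSV);X,Y,z=W[...,0],W[...,1],W[...,2]
m=(abs(X-.588)<.09)&(abs(Y+.311)<.08)&(z>.033)&(z<.045);print("bin",m.sum(),rect(W[m]))
m=(abs(X-.588)<.09)&(abs(Y+.311)<.08)&(z>.008)&(z<.02)&(hsv[...,1]>90)&(hsv[...,0]<35);print("brass",m.sum(),rect(W[m]))
row(608,-312,28,-94)
E
```

```text
t: 6.0
position: [0.6075, -0.3117, 0.0808]
tool_rot: [2.143, -2.297, -0.001]
ft_force: [-0.4, 0.2, -0.4]
finger_gap: 0.0116
gripper_force: 39.2
bin 3190 (array([ 572.1, -322.8]), 'long 148.3 short 132.2 longdir 0.0 deg')
brass 1109 (array([ 558.6, -310.5]), 'long 82.5 short 27.3 longdir 83.8 deg')
pos [ 607.7 -311.4   81.2] F [ 0.9 -0.5  0.2] gap 11.9 gf 39 t 6.05 
ROW [0.0006, -0.0003, 0.0822, 0.0001, 0.0002, 0.0012] n>=1.6
```

```bash
python3 -m crank '[[0,0,0.03,0,0,0],[0,0,0.06,0,0,0],[0,0,0.078,0,0,0],[0,0,0.084,0,0,0],[0,0,0.084,0,0,0]]'
python3 -m crank '[[0,0,0,0,0,0],[0,0,0,0,0,0],[0,0,0,0,0,0],[0,0,-0.04,0,0,0],[0,0,-0.08,0,0,0],[0,0,-0.12,0,0,0],[0,0,-0.12,0,0,0]]' 0.4
python3 - <<'E'
from h import *
from station import cams
d=cams.snapshot("side");W=world(d)
hsv=cv2.cvtColor(d["frame"],cv2.COLOR_RGB2HSV);X,Y,z=W[...,0],W[...,1],W[...,2]
m=(abs(X-.588)<.06)&(abs(Y+.311)<.06)&(z<.03)&(hsv[...,1]>90)&(hsv[...,0]<35)
k,l,st,_=cv2.connectedComponentsWithStats(m.astype(np.uint8))
for i in range(1,k):
    if st[i,4]>15: print(st[i,4],rect(W[l==i]),np.median(z[l==i]))
row(562.5,82.3,120,-2)
E
```

```text
t: 6.55
position: [0.6075, -0.3115, -0.003]
tool_rot: [2.144, -2.296, -0.001]
ft_force: [0.5, 0.3, -0.3]
finger_gap: 0.0114
gripper_force: 39.2
t: 7.25
position: [0.6106, -0.3143, 0.1266]
tool_rot: [-2.139, 2.294, -0.019]
ft_force: [0.2, -0.4, 1.2]
finger_gap: 0.0253
gripper_force: 0.0
167 (array([ 561.9, -304.8]), 'long 83.9 short 28.1 longdir 59.0 deg') 0.014443847265274142
95 (array([ 609.8, -312.4]), 'long 52.9 short 14.9 longdir 85.0 deg') 0.013155153508389705
pos [ 609.6 -313.4  122.7] F [ 0.4 -0.4 -0.3] gap 25.7 gf 0 t 7.30 
ROW [-0.3915, 0.0749, 0.0302, -0.0046, -0.0084, -1.6059] n>=10.7
```

Standoff is in its bin. Next is the relay.

```bash
python3 -m crank '[[-0.036,0.007,0,0,0,-0.14],[-0.072,0.014,0,0,0,-0.28],[-0.108,0.021,0,0,0,-0.42],[-0.144,0.028,0,0,0,-0.56],[-0.18,0.035,0,0,0,-0.7],[-0.216,0.042,0,0,0,-0.84],[-0.252,0.049,0,0,0,-0.98],[-0.288,0.056,0,0,0,-1.12],[-0.324,0.063,0.01,0,0,-1.26],[-0.36,0.07,0.02,0,0,-1.4],[-0.392,0.075,0.03,0,0,-1.54],[-0.392,0.075,0.03,0,0,-1.606],[-0.392,0.075,0.03,0,0,-1.606],[-0.392,0.075,0.03,0,0,-1.606]]' 0.2
python3 - <<'E'
from h import *
from station import cams
d=cams.snapshot("wrist");W=world(d);z=W[...,2]
m=(abs(W[...,0]-.563)<.03)&(abs(W[...,1]-.082)<.03)&(z>.021)&(z<.04);print(m.sum(),rect(W[m]),np.median(z[m]))
row(562.5,82.3,16.5,-2)
E
```

```text
t: 8.7
position: [0.5602, 0.0836, 0.0872]
tool_rot: [3.141, -0.058, 0.0]
ft_force: [0.7, 0.0, 0.3]
finger_gap: 0.0342
gripper_force: 0.0
487 (array([562.3,  82.3]), 'long 29.0 short 12.6 longdir -1.9 deg') 0.029630317431344772
pos [560.3  83.3  87.3] F [-0.2  0.5 -0.2] gap 34.3 gf 0 t 8.75 
ROW [0.0022, 0.0009, 0.0998, 0.0, -0.0003, -0.0023] n>=2.0
```

```bash
python3 -m crank '[[0.002,0.001,0.03,0,0,0],[0.002,0.001,0.06,0,0,0],[0.002,0.001,0.08,0,0,0],[0.002,0.001,0.093,0,0,0],[0.002,0.001,0.1,0,0,0],[0.002,0.001,0.1,0,0,0]]'
python3 -m crank '[[0,0,0,0,0,0],[0,0,0,0,0,0],[0,0,0,0,0,0],[0,0,0,0,0,0],[0,0,0,0,0,0]]' 1 25
python3 -c "
from h import *
row(470,-341,110,-88)"
```

```text
t: 9.35
position: [0.5621, 0.0823, -0.0131]
tool_rot: [3.141, -0.056, -0.001]
ft_force: [0.7, 0.1, -0.2]
finger_gap: 0.0339
gripper_force: 0.0
t: 9.85
position: [0.5631, 0.083, -0.0113]
tool_rot: [-3.141, 0.054, -0.004]
ft_force: [-0.4, 0.1, 6.5]
finger_gap: 0.0122
gripper_force: 27.9
pos [563.1  83.  -11.3] F [-0.4  0.1  6.5] gap 12.2 gf 28 t 9.85 
ROW [-0.0782, 0.4269, -0.0927, -0.0022, -0.0015, 1.5014] n>=10.0
```

```bash
python3 -m crank '[[0,0,-0.04,0,0,0],[0,0,-0.09,0,0,0],[-0.007,0.04,-0.093,0,0,0.14],[-0.014,0.08,-0.093,0,0,0.28],[-0.021,0.12,-0.093,0,0,0.42],[-0.028,0.16,-0.093,0,0,0.56],[-0.035,0.2,-0.093,0,0,0.7],[-0.042,0.24,-0.093,0,0,0.84],[-0.049,0.28,-0.093,0,0,0.98],[-0.058,0.32,-0.093,0,0,1.12],[-0.066,0.36,-0.093,0,0,1.26],[-0.073,0.4,-0.093,0,0,1.4],[-0.078,0.427,-0.093,0,0,1.5],[-0.078,0.427,-0.093,0,0,1.5],[-0.078,0.427,-0.093,0,0,1.5],[-0.078,0.427,-0.093,0,0,1.5]]'
python3 - <<'E'
from h import *
row(470,-341,25,-88)
E
```

```text
t: 11.45
position: [0.4694, -0.3406, 0.08]
tool_rot: [-2.262, 2.18, 0.001]
ft_force: [-0.7, 0.3, 0.4]
finger_gap: 0.0123
gripper_force: 27.1
pos [ 469.4 -340.6   80. ] F [-0.7  0.3  0.4] gap 12.3 gf 27 t 11.45 
ROW [0.0004, -0.0006, 0.084, 0.0002, 0.0003, 0.0024] n>=1.7
```

```bash
python3 -m crank '[[0,0,0.03,0,0,0],[0,0,0.06,0,0,0],[0,0,0.078,0,0,0],[0,0,0.084,0,0,0],[0,0,0.084,0,0,0]]'
python3 -m crank '[[0,0,0,0,0,0],[0,0,0,0,0,0],[0,0,0,0,0,0],[0,0,-0.04,0,0,0],[0,0,-0.08,0,0,0],[0,0,-0.1,0,0,0],[0,0,-0.1,0,0,0]]' 0.4
python3 - <<'E'
from h import *
from station import cams
d=cams.snapshot("side");W=world(d)
hsv=cv2.cvtColor(d["frame"],cv2.COLOR_RGB2HSV);X,Y,z=W[...,0],W[...,1],W[...,2]
m=(abs(X-.446)<.05)&(abs(Y+.341)<.045)&(z<.03)&(z>.008)&(hsv[...,2]<60)
k,l,st,_=cv2.connectedComponentsWithStats(m.astype(np.uint8))
for i in range(1,k):
    if st[i,4]>15: print(st[i,4],rect(W[l==i]),np.median(z[l==i]))
row(535.6,-157,95,-89.5)
E
```

```text
t: 11.95
position: [0.4693, -0.3405, -0.0042]
tool_rot: [2.262, -2.179, -0.002]
ft_force: [-0.3, -0.3, 0.6]
finger_gap: 0.0123
gripper_force: 27.1
t: 12.65
position: [0.4714, -0.3425, 0.1015]
tool_rot: [-2.259, 2.179, -0.012]
ft_force: [-0.1, -0.2, 0.2]
finger_gap: 0.0254
gripper_force: 0.0
64 (array([ 469.5, -342.9]), 'long 27.3 short 12.8 longdir -86.2 deg') 0.019392183569318263
35 (array([ 408.2, -373. ]), 'long 16.5 short 11.3 longdir -87.5 deg') 0.02042376321552
pos [ 470.4 -341.8   98.7] F [-0.2  0.3 -1. ] gap 25.7 gf 0 t 12.70 
ROW [-0.1824, -0.0716, 0.0327, -0.0041, -0.0016, 0.0272] n>=4.0
```

Relay is in its bin. I'll move above the heat sink and check the tips and the sink.

```bash
python3 -m crank '[[-0.045,-0.018,0,0,0,0.027],[-0.09,-0.036,0.01,0,0,0.027],[-0.135,-0.054,0.02,0,0,0.027],[-0.182,-0.072,0.033,0,0,0.027],[-0.182,-0.072,0.033,0,0,0.027],[-0.182,-0.072,0.033,0,0,0.027],[-0.182,-0.072,0.033,0,0,0.027]]' 0.2
cat >> h.py <<'E'
def tips(d):
    from station import bot
    s=bot.state();p=np.array(s["position"]);W=world(d)
    T=Rot.from_rotvec(s["tool_rot"]).inv().apply((W-p).reshape(-1,3)).reshape(W.shape)*1000
    m=(abs(T[...,0])<16)&(abs(T[...,1])<45)&(T[...,2]<-10)&(T[...,2]>-60)&(W[...,2]>.036)
    P=T[m];print("tips n",len(P),"zmax",np.percentile(P[:,2],[90,95,98,100]).round(1),"y",np.percentile(P[:,1],[1,99]).round(1))
E
python3 - <<'E'
from h import *
from station import cams
for n in("side","scene"): tips(cams.snapshot(n))
d=cams.snapshot("wrist");np.savez("pics/w4.npz",**d);W=world(d);X,Y,z=W[...,0],W[...,1],W[...,2]
sk=(abs(X-.52)<.06)&(abs(Y+.157)<.06)
for nm,m in(("fins",sk&(z>.026)&(z<.034)),("sink",sk&(z>.004)&(z<.034))):print(nm,m.sum(),rect(W[m]),np.median(z[m]))
P=W[sk&(z>.026)&(z<.034)];print(np.percentile(P[:,0],[1,10,90,99]),np.percentile(P[:,1],[1,99]))
row(535.6,-157,23,-89.5)
E
```

```text
t: 13.4
position: [0.5344, -0.1574, 0.063]
tool_rot: [2.231, -2.211, -0.0]
ft_force: [0.1, -0.1, 0.8]
finger_gap: 0.0343
gripper_force: 0.0
tips n 98 zmax [-34.5 -31.3 -30.2 -29.8] y [-29.9  31.4]
tips n 107 zmax [-34.2 -32.2 -31.1 -29.1] y [-31.5  27.8]
fins 1393 (array([ 535.8, -157.1]), 'long 76.8 short 24.1 longdir -89.8 deg') 0.030609371963431827
sink 4900 (array([ 522.8, -157.2]), 'long 76.9 short 50.0 longdir -89.8 deg') 0.010061342588152217
[0.52386703 0.52493956 0.54653297 0.54763703] [-0.19519282 -0.12019108]
pos [ 534.5 -157.9   63.5] F [-1.2 -0.2  0.2] gap 34.1 gf 0 t 13.55 
ROW [-0.0009, -0.001, 0.0695, -0.0003, -0.0001, -0.0015] n>=1.4
```

```bash
python3 -m crank '[[-0.001,-0.001,0.03,0,0,0],[-0.001,-0.001,0.05,0,0,0],[-0.001,-0.001,0.062,0,0,0],[-0.001,-0.001,0.0685,0,0,0],[-0.001,-0.001,0.0685,0,0,0],[-0.001,-0.001,0.0685,0,0,0]]'
python3 -m crank '[[0,0,0,0,0,0],[0,0,0,0,0,0],[0,0,0,0,0,0],[0,0,0,0,0,0],[0,0,0,0,0,0]]' 1 60
python3 -m crank '[[0,0,-0.02,0,0,0],[0,0,-0.05,0,0,0],[0,0,-0.08,0,0,0],[0,0,-0.08,0,0,0],[0,0,-0.08,0,0,0]]'
python3 - <<'E'
from h import *
from station import cams,bot
s=bot.state();p=np.array(s["position"])*1000
for n in("side","scene"):
    d=cams.snapshot(n);W=world(d);hsv=cv2.cvtColor(d["frame"],cv2.COLOR_RGB2HSV);X,Y,z=W[...,0],W[...,1],W[...,2]
    m=(abs(X-.523)<.07)&(abs(Y+.157)<.06)&(z>.05)&(z<.125)&((z<.1)|(abs(Y+.157)>.02))
    P=W[m];print(n,m.sum(),rect(P),"z",np.percentile(P[:,2],[1,5,50,95,99]).round(4))
    L=W[m&(z<.085)];print(" low pts",len(L),rect(L))
row(560,-150,150,-92)
E
```

```text
t: 14.15
position: [0.5364, -0.1561, -0.0041]
tool_rot: [-2.231, 2.211, -0.002]
ft_force: [-0.1, -0.1, 0.5]
finger_gap: 0.0343
gripper_force: 0.0
t: 14.65
position: [0.5366, -0.156, -0.0037]
tool_rot: [-2.231, 2.21, -0.003]
ft_force: [-1.2, 0.5, 5.4]
finger_gap: 0.022
gripper_force: 59.6
t: 15.15
position: [0.5359, -0.1554, 0.0748]
tool_rot: [-2.23, 2.211, -0.0]
ft_force: [-0.4, -0.2, -2.7]
finger_gap: 0.0215
gripper_force: 59.1
side 410 (array([ 522.2, -158.8]), 'long 77.7 short 50.8 longdir -89.5 deg') z [0.0791 0.0817 0.0879 0.1076 0.1092]
 low pts 55 (array([ 507.4, -169.3]), 'long 83.2 short 41.4 longdir -59.1 deg')
scene 231 (array([ 523.5, -155.1]), 'long 77.4 short 51.9 longdir -89.6 deg') z [0.0791 0.0809 0.0893 0.109  0.1108]
 low pts 43 (array([ 539.1, -145.1]), 'long 89.7 short 40.4 longdir -56.9 deg')
pos [ 534.9 -155.4   73.1] F [ 0.7 -0.1 -2.4] gap 21.7 gf 59 t 15.25 
ROW [-0.0053, -0.025, -0.048, 0.0023, 0.0007, 0.0438] n>=1.1
```

```bash
python3 -c "
from h import *
row(619.6,157,104,-92.5)"
```

```text
pos [ 534.9 -155.4   73.1] F [ 0.7 -0.1 -2.4] gap 21.7 gf 59 t 15.25 
ROW [-0.3117, -0.0875, -0.0019, 0.0023, 0.0007, 0.0525] n>=6.5
```

```bash
python3 -m crank '[[-0.02,-0.006,-0.01,0,0,0.01],[-0.055,-0.016,-0.01,0,0,0.02],[-0.1,-0.028,-0.01,0,0,0.03],[-0.145,-0.041,-0.01,0,0,0.04],[-0.19,-0.054,-0.01,0,0,0.052],[-0.235,-0.066,-0.01,0,0,0.052],[-0.275,-0.077,-0.01,0,0,0.052],[-0.3,-0.084,-0.006,0,0,0.052],[-0.312,-0.0875,-0.002,0,0,0.052],[-0.312,-0.0875,-0.002,0,0,0.052],[-0.312,-0.0875,-0.002,0,0,0.052]]'
python3 - <<'E'
from h import *
from station import cams,bot
row(619.6,157,53,-92.5)
d=cams.snapshot("wrist");np.savez("pics/w5.npz",**d);cv2.imwrite("pics/w5.png",d["frame"][:,:,::-1])
W=world(d);X,Y,z=W[...,0],W[...,1],W[...,2]
m=(abs(X-.6)<.07)&(abs(Y-.157)<.06)&(z>.075)&(z<.094);print("ledge/held",m.sum(),rect(W[m]),np.percentile(z[m],[5,50,95]))
hsv=cv2.cvtColor(d["frame"],cv2.COLOR_RGB2HSV)
jig=(abs(X-.574)<.11)&(abs(Y-.153)<.16)&(hsv[...,1]<120)
m=jig&(z>.005)&(z<.05);print("jig",m.sum(),rect(W[m]))
m=jig&(z>.026)&(z<.04)&(X<.6)&(Y>.17);print("stop",m.sum(),rect(W[m]))
E
```

```text
t: 16.35
position: [0.6199, 0.1562, 0.0755]
tool_rot: [2.171, -2.267, -0.001]
ft_force: [0.5, -0.6, -1.4]
finger_gap: 0.022
gripper_force: 59.1
pos [619.9 156.2  75.5] F [ 0.5 -0.6 -1.4] gap 22.0 gf 59 t 16.35 
ROW [-0.0009, 0.0002, 0.0515, 0.0018, -0.0014, 0.0004] n>=1.0
ledge/held 4906 (array([605.4, 154.6]), 'long 76.2 short 49.8 longdir 89.0 deg') [0.08775625 0.08906289 0.09023305]
jig 34797 (array([574.6, 153. ]), 'long 259.9 short 150.4 longdir 87.4 deg')
stop 329 (array([563.1, 208.5]), 'long 18.1 short 15.5 longdir 85.8 deg')
```

View pics/w5.png

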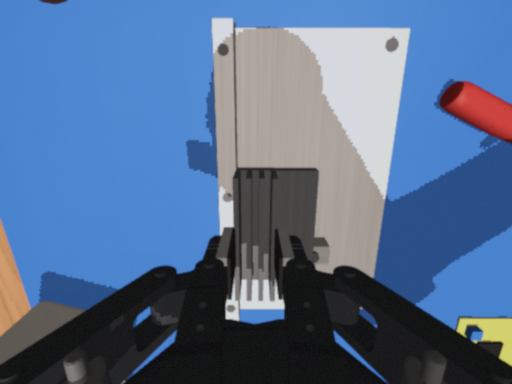

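The wrist view shows the sink over the bed, fins to the fence at (225,110)-(232,300), with the stop end hidden under the gripper near (320,250). I'll check its yaw by fitting edges.

```bash
cat >> h.py <<'E'
def edge(W,m,ax=0,side=min,step=.004):
    """direction (deg, from the world's y if ax=0, x if ax=1) and a point of one edge of a masked region"""
    P=W[m];b=np.round(P[:,1-ax]/step).astype(int);E=[]
    for k in np.unique(b):
        q=P[b==k];E.append([k*step,np.percentile(q[:,ax],2 if side is min else 98)])
    E=np.array(E)[1:-1];c=np.polyfit(E[:,0],E[:,1],1);r=E[:,1]-np.polyval(c,E[:,0]);k=abs(r)<.0015;c=np.polyfit(E[k,0],E[k,1],1)
    mid=E[k,0].mean();return "slope %.2f deg at %.1f -> %.1f mm (n%d res%.2f)"%(np.degrees(np.arctan(c[0])),mid*1e3,np.polyval(c,mid)*1e3,k.sum(),r[k].std()*1e3)
E
python3 - <<'E'
from h import *
d=dict(np.load("pics/w5.npz"));W=world(d);X,Y,z=W[...,0],W[...,1],W[...,2];hsv=cv2.cvtColor(d["frame"],cv2.COLOR_RGB2HSV)
s=(abs(X-.6)<.07)&(abs(Y-.157)<.06)
m=s&(z>.084)&(z<.094)&(X<.612);print("sink -x edge",edge(W,m))
print("sink -y end",edge(W,m,1,min)); 
jig=(abs(X-.574)<.11)&(abs(Y-.153)<.16)&(hsv[...,1]<120)
print("jig -x edge",edge(W,jig&(z>.008)&(z<.018)))
F=jig&(z>.029)&(z<.04)&(X>.62);print("fence outer",edge(W,F,0,max));print("fence inner",edge(W,F&(Y<.13),0,min))
print("jig -y end",edge(W,jig&(z>.008)&(z<.018),1,min))
m=s&(z>.105)&(z<.113)&(Y<.145);print("fin top x",np.percentile(X[m],[1,99]),m.sum(), "y of fins",np.median(Y[m]))
d=dict(np.load("pics/w1.npz"));W=world(d);X,Y,z=W[...,0],W[...,1],W[...,2]
S=(X<.63)&(X>.54)&(Y>.18)&(Y<.24)&(z>.027)&(z<.04);print("w1 stop -y",edge(W,S,1,min),"+y",edge(W,S,1,max),np.percentile(X[S],[1,99]))
E
```

```text
sink -x edge slope 2.07 deg at 140.0 -> 581.5 mm (n5 res0.83)
sink -y end slope -3.42 deg at 596.0 -> 117.9 mm (n7 res0.04)
jig -x edge slope 1.70 deg at 100.0 -> 500.6 mm (n3 res0.82)
fence outer slope 1.85 deg at 92.0 -> 646.4 mm (n27 res0.84)
fence inner slope 2.66 deg at 74.0 -> 631.3 mm (n26 res0.11)
jig -y end slope -1.69 deg at 544.0 -> 27.8 mm (n3 res0.91)
fin top x [0.60648992 0.63516297] 1276 y of fins 0.1301842721171233
w1 stop -y slope -2.54 deg at 592.0 -> 198.9 mm (n17 res0.13) +y slope -2.64 deg at 592.0 -> 216.1 mm (n17 res0.32) [0.55608626 0.62917858]
```

```bash
python3 - <<'E'
from h import *
d=dict(np.load("pics/w5.npz"));W=world(d);X,Y,z=W[...,0],W[...,1],W[...,2]
m=(abs(X-.6)<.07)&(abs(Y-.157)<.06)&(z>.086)&(z<.093)
E=[]
for v in range(165,245,6):
    u=np.where(m[v])[0]
    if len(u)>5: print(v,np.round(W[v,u[0]]*1e3,1),np.round(W[v,u[-1]]*1e3,1),len(u)); E.append(W[v,u[-1]])
E=np.array(E);c=np.polyfit(E[:,1],E[:,0],1);print(np.degrees(np.arctan(c[0])))
E
```

```text
171 [629.4 116.2  92.8] [580.4 119.   89.9] 81
177 [626.8 120.4  90.6] [580.1 122.8  89.2] 59
183 [627.  124.   91.2] [580.6 126.6  89. ] 59
189 [627.2 127.4  92.2] [580.5 130.4  88.9] 59
195 [627.4 131.2  92.1] [581.3 133.9  90. ] 57
201 [627.2 136.   89.2] [580.9 138.2  88.7] 56
207 [627.5 140.1  88.6] [580.8 142.1  88.9] 56
213 [627.7 144.2  88.3] [581.4 146.   89. ] 57
219 [628.  148.3  88.2] [581.7 149.4  90.5] 57
225 [628.2 152.5  87.9] [582.  153.9  89.5] 56
231 [628.4 156.2  88.9] [581.5 158.8  87.9] 46
237 [628.6 160.2  89.4] [582.3 162.7  88.6] 34
243 [628.9 164.8  88.8] [582.2 167.   88.5] 30
2.43182997569182
```

```bash
python3 -m crank '[[0,0,0.02,0,0,0],[0,0,0.045,0,0,0],[0,0,0.058,0,0,0],[0,0,0.063,0,0,0],[0,0,0.064,0,0,0],[0,0,0.064,0,0,0]]'
python3 -m crank '[[0,0,0.001,0,0,0],[0,0,0.002,0,0,0],[0,0,0.002,0,0,0]]'
```

```text
t: 17.0
position: [0.6211, 0.1569, 0.0139]
tool_rot: [-2.172, 2.268, -0.001]
ft_force: [0.2, -0.1, -1.6]
finger_gap: 0.0221
gripper_force: 59.1
t: 17.3
position: [0.6205, 0.1571, 0.011]
tool_rot: [-2.173, 2.268, -0.0]
ft_force: [-0.2, 0.7, -1.4]
finger_gap: 0.0218
gripper_force: 59.1
```

```bash
python3 -m crank '[[0,0,0.001,0,0,0],[0,0,0.001,0,0,0]]'; python3 -m crank '[[0,0,0.001,0,0,0],[0,0,0.001,0,0,0]]' | egrep 'pos|ft'; python3 -m crank '[[0,0,0.001,0,0,0],[0,0,0.001,0,0,0]]'| egrep 'pos|ft'
```

```text
t: 17.5
position: [0.6204, 0.157, 0.0096]
tool_rot: [2.173, -2.268, -0.0]
ft_force: [-0.6, 0.1, -1.7]
finger_gap: 0.0219
gripper_force: 59.1
position: [0.6204, 0.157, 0.0085]
ft_force: [-0.1, -0.6, -2.2]
position: [0.6205, 0.1569, 0.0084]
ft_force: [-2.5, -0.1, 3.4]
```

```bash
python3 -m crank '[[-0.002,0,0,0,0,0],[-0.0035,0,0,0,0,0],[-0.0035,0,0,0,0,0]]'| egrep 'pos|ft'; for i in 1 ; do python3 -m crank '[[-0.001,0,0,0,0,0],[-0.001,0,0,0,0,0]]'| egrep 'pos|ft'; done;  python3 -m crank '[[-0.001,0,0,0,0,0],[-0.001,0,0,0,0,0]]'| egrep 'pos|ft'
```

```text
position: [0.6211, 0.1602, 0.0083]
ft_force: [-0.3, -2.5, 4.1]
position: [0.6212, 0.161, 0.0083]
ft_force: [0.7, -5.0, 5.0]
position: [0.6212, 0.161, 0.0083]
ft_force: [0.1, -8.9, 5.5]
```

```bash
python3 -m crank '[[0,-0.001,0,0,0,0],[0,-0.002,0,0,0,0],[0,-0.002,0,0,0,0]]'| egrep 'pos|ft'; python3 -m crank '[[0,-0.001,0,0,0,0],[0,-0.001,0,0,0,0]]'| egrep 'pos|ft';  python3 -m crank '[[0,-0.001,0,0,0,0],[0,-0.001,0,0,0,0]]'| egrep 'pos|ft'
```

```text
position: [0.6214, 0.161, 0.0084]
ft_force: [-8.3, -6.3, 9.8]
position: [0.6216, 0.1609, 0.0084]
ft_force: [-12.1, -6.2, 12.3]
position: [0.622, 0.1609, 0.0084]
ft_force: [-14.3, -7.3, 14.1]
```

```bash
python3 - <<'E'
from h import *
from station import cams
row(0,0,0,-92.5)
d=cams.snapshot("wrist");np.savez("pics/w6.npz",**d);cv2.imwrite("pics/w6.png",cv2.resize(d["frame"][130:330,160:400,::-1],None,fx=3,fy=3,interpolation=cv2.INTER_CUBIC))
W=world(d);X,Y,z=W[...,0],W[...,1],W[...,2]
m=(abs(X-.6)<.07)&(abs(Y-.157)<.06)&(z>.0175)&(z<.026);E=[]
for v in range(150,262,8):
    u=np.where(m[v])[0]
    if len(u)>5: E.append(W[v,u[-1]]);print(v,np.round(E[-1]*1e3,1))
m=(X>.62)&(X<.66)&(z>.031)&(z<.04)&(Y<.12);print("fence inner",edge(W,m))
for v in (100,120,140): print(v,[np.round(W[v,u]*1e3).astype(int).tolist() for u in range(205,250,4)])
E
```

```text
pos [622.  160.9   8.4] F [-14.3  -7.3  14.1] gap 22.3 gf 61 t 19.30 
ROW [0.1872, 0.6144, 0.0415, 0.0057, -0.0034, 0.0008] n>=12.9
174 [582.3 125.8  22. ]
182 [582.4 130.6  22.8]
190 [583.1 135.3  23.7]
198 [583.4 140.6  22.9]
206 [583.3 145.8  22.9]
214 [583.8 151.1  22.9]
222 [583.6 156.6  22.7]
230 [584.  162.3  22.1]
238 [583.9 167.9  22.1]
246 [584.6 173.2  22.8]
254 [584.4 179.4  22.1]
fence inner slope 2.61 deg at 78.0 -> 631.5 mm (n20 res0.06)
100 [[644, 82, 36], [642, 82, 34], [640, 82, 35], [638, 82, 34], [636, 82, 36], [634, 82, 34], [632, 82, 34], [631, 81, 14], [629, 81, 14], [626, 81, 13], [624, 82, 12], [622, 82, 13]]
120 [[645, 91, 35], [643, 91, 35], [641, 92, 35], [639, 92, 35], [636, 92, 35], [634, 92, 34], [632, 92, 35], [632, 93, 13], [629, 93, 13], [627, 93, 13], [625, 93, 12], [622, 93, 12]]
140 [[646, 102, 34], [644, 102, 34], [642, 102, 34], [640, 102, 33], [637, 102, 34], [635, 102, 35], [633, 102, 36], [633, 104, 12], [630, 104, 13], [628, 105, 12], [625, 105, 13], [623, 105, 13]]
```

View pics/w6.png

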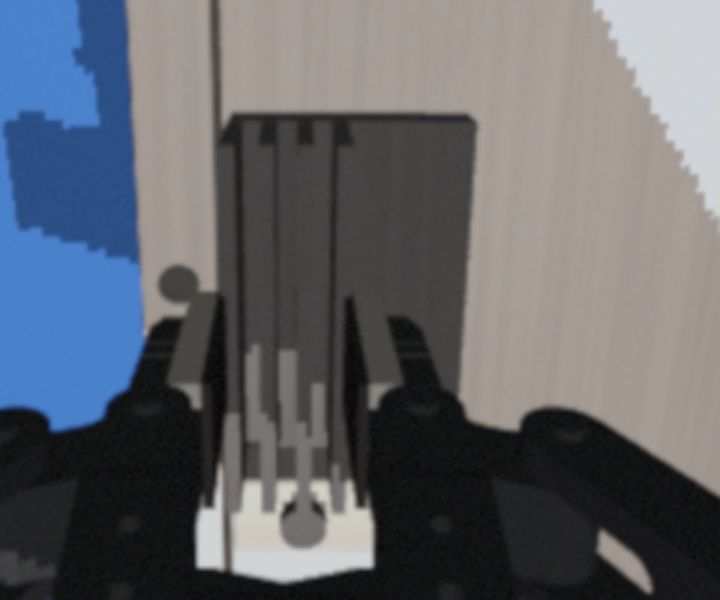

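The sink edge is about 1 mm from full fence contact, it is butted on the stop, and its yaw is within about 0.3°. I'll ease the down-force, release and rise.

```bash
python3 -m crank '[[0,0.001,-0.001,0,0,0],[0,0.002,-0.002,0,0,0],[0,0.002,-0.002,0,0,0]]'| egrep 'pos|ft'; python3 -m crank '[[0,0,0,0,0,0],[0,0,0,0,0,0],[0,0,0,0,0,0],[0,0,-0.005,0,0,0],[0,0,-0.02,0,0,0],[0,0,-0.05,0,0,0],[0,0,-0.08,0,0,0],[0,0,-0.08,0,0,0],[0,0,-0.08,0,0,0]]' 0.3
python3 - <<'E'
from h import *
from station import cams
row(595,160,100,-2.6)
d=cams.snapshot("wrist");np.savez("pics/w7.npz",**d)
W=world(d);X,Y,z=W[...,0],W[...,1],W[...,2]
m=(abs(X-.6)<.07)&(abs(Y-.157)<.06)&(z>.0175)&(z<.026);E=[]
for v in range(150,262,4):
    u=np.where(m[v])[0]
    if len(u)>5: E.append(W[v,u[-1]])
E=np.array(E);c=np.polyfit(E[:,1],E[:,0],1);print("edge",np.degrees(np.arctan(c[0])),"x at y=151",np.polyval(c,.151)*1e3, len(E),E[:,1].min(),E[:,1].max())
m=(X>.62)&(X<.66)&(z>.031)&(z<.04)&(Y<.12);print("fence inner",edge(W,m))
m=(abs(X-.6)<.04)&(abs(Y-.157)<.06)&(z>.0175)&(z<.026);print("sink -y end",edge(W,m&(X<.603),1,min))
m=(X>.605)&(X<.65)&(abs(Y-.157)<.05)&(z>.039)&(z<.047);print("fin top",m.sum(),rect(W[m]),np.median(z[m]))
E
```

```text
position: [0.6218, 0.161, 0.0085]
ft_force: [-0.7, -7.2, 1.3]
t: 20.55
position: [0.6234, 0.163, 0.0921]
tool_rot: [-2.171, 2.266, -0.001]
ft_force: [0.1, 0.3, -0.8]
finger_gap: 0.0297
gripper_force: 0.0
pos [623.4 163.   92.1] F [ 0.1  0.3 -0.8] gap 29.7 gf 0 t 20.55 
ROW [0.0042, 0.0284, 0.021, -0.0039, -0.0008, -1.5683] n>=10.5
edge -3.7255912673337255 x at y=151 583.0137415499922 20 0.12549967492797526 0.20048113600390138
fence inner slope 2.72 deg at 70.0 -> 631.3 mm (n24 res0.16)Traceback (most recent call last):
  File "<stdin>", line 12, in <module>
  File "h.py", line 47, in edge
    E=np.array(E)[1:-1];c=np.polyfit(E[:,0],E[:,1],1);r=E[:,1]-np.polyval(c,E[:,0]);k=abs(r)<.0015;c=np.polyfit(E[k,0],E[k,1],1)
                                                                                                     ~~~~~~~~~~^^^^^^^^^^^^^^^^^
    raise TypeError("expected non-empty vector for x")
TypeError: expected non-empty vector for x
```

```bash
python3 - <<'E'
from h import *
d=dict(np.load("pics/w7.npz"));W=world(d);X,Y,z=W[...,0],W[...,1],W[...,2]
m=(abs(X-.6)<.07)&(Y>.1)&(Y<.19)&(z>.0175)&(z<.026);E=[]
for v in range(130,262,4):
    u=np.where(m[v])[0]
    if len(u)>5: E.append(W[v,u[-1]])
E=np.array(E);print(np.round(E*1e3,1)[::2].tolist())
c=np.polyfit(E[:,1],E[:,0],1);r=abs(E[:,0]-np.polyval(c,E[:,1]));k=r<.0015;c=np.polyfit(E[k,1],E[k,0],1);print("edge",np.degrees(np.arctan(c[0])),"x at 151",np.polyval(c,.151)*1e3,k.sum())
m=(X>.605)&(X<.65)&(abs(Y-.157)<.05)&(z>.039)&(z<.047);print("fin top",m.sum(),rect(W[m]),np.median(z[m]))
m=(X>.585)&(X<.605)&(Y>.1)&(Y<.19)&(z>.0175)&(z<.026);print("y range ledge",np.percentile(Y[m],[.5,1,99,99.5]),np.median(z[m]))
E
```

```text
[[581.8, 125.5, 20.4], [582.7, 132.7, 20.4], [582.9, 139.8, 21.8], [582.7, 147.6, 20.5], [583.7, 154.9, 21.6], [583.6, 162.8, 21.2], [584.5, 170.8, 20.7], [584.8, 178.1, 22.6], [584.6, 186.8, 21.2]]
edge 2.9863557946147696 x at 151 583.3684102489331 12
fin top 1194 (array([621.3, 159.5]), 'long 76.2 short 24.0 longdir 87.5 deg') 0.04264040791367429
y range ledge [0.12252756 0.12270961 0.1891389  0.18945077] 0.021641810031067705
```

Fin-top fit: yaw −2.5°, jig pose x≈33.4 and y≈8.45, so the sink is butted on the stop and 1–1.6 mm from the fence. I'll turn the gripper 90°, shut it, and come down over the ledge.

```bash
python3 -m crank '[[0,0.004,0,0,0,-0.14],[0.001,0.008,0,0,0,-0.28],[0.001,0.012,0,0,0,-0.42],[0.001,0.016,0,0,0,-0.56],[0.001,0.02,0,0,0,-0.7],[0.001,0.024,0,0,0,-0.84],[0.001,0.028,0,0,0,-0.98],[0.001,0.028,0,0,0,-1.12],[0.001,0.028,0,0,0,-1.26],[0.001,0.028,0,0,0,-1.4],[0.001,0.028,0,0,0,-1.54],[0.001,0.028,0,0,0,-1.568],[0.001,0.028,0,0,0,-1.568],[0.001,0.028,0,0,0,-1.568]]' 1 60
python3 - <<'E'
from h import *
from station import cams
row(595.5,160.7,26,-2.6)
for n in("side","scene"): tips(cams.snapshot(n))
E
```

```text
t: 22.0
position: [0.5945, 0.1625, 0.0894]
tool_rot: [3.14, -0.076, -0.001]
ft_force: [-0.3, 0.3, 0.1]
finger_gap: -0.0002
gripper_force: 0.0
pos [594.5 162.5  89.4] F [-0.3  0.3  0.1] gap -0.2 gf 0 t 22.00 
ROW [0.0011, 0.0017, 0.0924, 0.0004, 0.0005, -0.0031] n>=1.8
tips n 52 zmax [-34.1 -28.5 -26.3 -26. ] y [ 1.2 17.1]
tips n 97 zmax [-33.7 -30.2 -28.3 -28.1] y [-15.1   7. ]
```

```bash
python3 -m crank '[[0.001,0.002,0.03,0,0,-0.003],[0.001,0.002,0.06,0,0,-0.003],[0.001,0.002,0.08,0,0,-0.003],[0.001,0.002,0.09,0,0,-0.003],[0.001,0.002,0.092,0,0,-0.003],[0.001,0.002,0.092,0,0,-0.003]]'
python3 - <<'E'
from h import *
from station import cams
row(600,160.6,21,-2.6)
d=cams.snapshot("wrist");np.savez("pics/w8.npz",**d);cv2.imwrite("pics/w8.png",cv2.resize(d["frame"][60:300,130:400,::-1],None,fx=2.5,fy=2.5))
E
```

```text
t: 22.7
position: [0.5961, 0.1607, -0.0015]
tool_rot: [-3.141, 0.068, -0.002]
ft_force: [0.4, -0.2, -0.2]
finger_gap: 0.0002
gripper_force: 0.0
pos [596.1 160.7  -1.5] F [ 0.4 -0.2 -0.2] gap 0.2 gf 0 t 22.70 
ROW [0.0039, -0.0001, 0.0065, -0.0, -0.001, 0.0024] n>=0.2
```

View pics/w8.png

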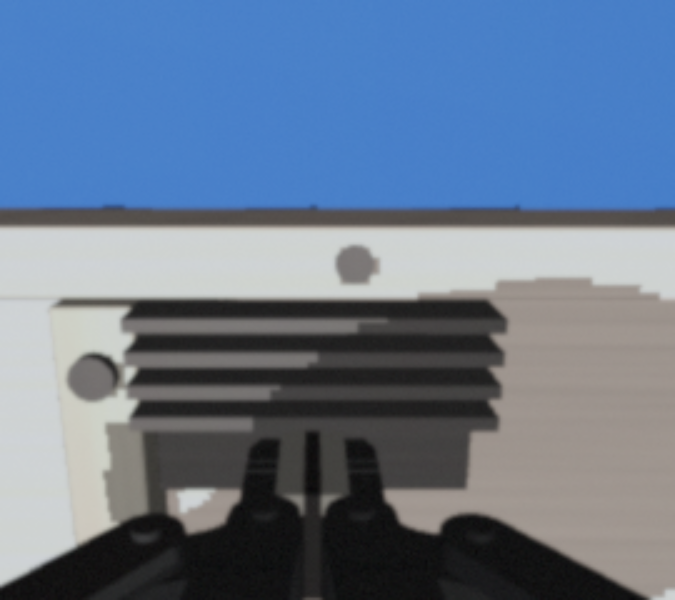

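The view shows the shut fingers at (310,450) over the ledge at mid-length, just behind the first fin. The sink's left end is at the stop, (130,350). Now the diagonal push.

```bash
python3 -m crank '[[0.002,0,0.002,0,0,0],[0.004,0,0.004,0,0,0],[0.005,0,0.005,0,0,0],[0.006,0,0.006,0,0,0],[0.006,0,0.006,0,0,0]]'| egrep 'pos|ft'; python3 -m crank '[[0.001,0,0.001,0,0,0],[0.001,0,0.001,0,0,0]]'| egrep 'pos|ft'; python3 -m crank '[[0.001,0,0.001,0,0,0],[0.001,0,0.001,0,0,0]]'| egrep 'pos|ft'
```

```text
position: [0.6003, 0.1605, -0.0059]
ft_force: [-15.7, 1.5, 15.9]
position: [0.6003, 0.1605, -0.006]
ft_force: [-24.1, -0.1, 22.5]
position: [0.6003, 0.1605, -0.006]
ft_force: [-31.2, 1.6, 30.4]
```

```bash
python3 - <<'E'
from h import *
from station import cams
d=cams.snapshot("wrist");W=world(d);X,Y,z=W[...,0],W[...,1],W[...,2]
m=(X>.607)&(X<.64)&(Y>.11)&(Y<.2)&(z>.039)&(z<.047);print("fin top",m.sum(),rect(W[m]),np.median(z[m]))
F=(X>.62)&(X<.67)&(z>.031)&(z<.0375)&((Y<.11)|(Y>.215));print("fence",rect(W[F&(Y<.11)]),edge(W,F,0,min))
S=(X>.54)&(X<.63)&(Y>.19)&(Y<.225)&(z>.029)&(z<.036);print("stop -y",edge(W,S,1,min))
v,u=np.where(m);print("fin +y end",edge(W,m,1,max),"-y end",edge(W,m,1,min))
hsv=cv2.cvtColor(d["frame"],cv2.COLOR_RGB2HSV);print("fin +x",edge(W,m,0,max))
d=cams.snapshot("side");W=world(d)
row(600,160,21,-2.6)
E
```

```text
fin top 5570 (array([621. , 159.4]), 'long 76.4 short 29.0 longdir 87.4 deg') 0.042390346262244555
fence (array([638.5,  69.5]), 'long 81.5 short 15.5 longdir 87.5 deg') slope 2.60 deg at 146.3 -> 635.0 mm (n35 res0.32)
stop -y slope -13.84 deg at 592.0 -> 201.9 mm (n3 res0.75)
fin +y end slope 5.22 deg at 624.0 -> 195.5 mm (n2 res0.55) -y end slope -4.36 deg at 620.8 -> 122.8 mm (n5 res0.53)
fin +x slope 2.57 deg at 158.0 -> 635.1 mm (n18 res0.06)
pos [600.3 160.5  -6. ] F [-31.5   0.7  31.7] gap 0.3 gf 22 t 23.75 
ROW [-0.0003, 0.0005, 0.002, 0.0016, 0.0056, 0.0039] n>=0.0
```

```bash
python3 -c "
from station import workorder
print(workorder.finish_job())"
```

```text
the job is handed in; nothing more can be done
None
```

I handed the job in at about 24 s with the diagonal push still held at about 31 N down and 31 N into the fence. The standoff and relay are in their own bins, and the heat sink measured flat on the bed, against the stop and flush with the fence to within about 0.5 mm; no verdict came back.

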